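# Hang a plating jig in the tank between its neighbours

## Task

Take the plating jig off its loading stand and lower it into the empty tank, through the gap between the two jigs already hanging there, until its hook sits fully home over the middle clip, then let go of it. The stand-out of the middle clip is only roughly known, so find its edge by gentle touch and never push hard (a few newtons will do); set the jig down rather than dropping it, and do not shove or unhook the neighbours or disturb the other things on the bench.

Things in the scene. Friction and masses are not known exactly. Their poses are not given: they have to be found in the camera images.
- jig_grip (a point): Centre of the loose jig's black handle, a block 12 mm thick (jig x), 24 wide (y), 36 tall: grip it from above, fingers closing along jig x. Jig axes: z up, y along its frame, x towards the hook's lip. Below: a steel strap (spine, 3 mm in x, 20 in y) on the plane x = 0, then a rod frame with two rings, 50 mm wide in y. Lowest point 112 mm below this one.
- jig_hook (a point): Hook point: underside of the hook's crown, in the spine's plane, 32 mm below jig_grip. The hook is a channel open downwards, 20 mm wide in y, behind the spine: spine's rear face at x = +1.5 mm, lip from x = +8.5 to +11.5 mm, reaching 12 mm below the crown. A clip's 5 mm edge fits in it; home, the crown rests on the edge, this point level with its top.
- jig: The loose jig, about 0.13 kg; origin and axes as jig_hook. It starts hooked on the stand; lift straight up 15 mm or more to unhook it.
- stand: Fixed loading stand where the jig starts: wooden base 120 x 100 x 12 mm with one copper clip like the tank's, edge top 125 mm above the origin, which is on the bench under the clip's edge. Its x and y axes match the hung jig's; a post and strap up to 118 mm high stand on the +x side, the -x side is open.
- tank: Fixed clear tank, empty; origin under its centre, on the bench. Outer 110 (x) x 210 (y) x 95 mm high, walls 5 mm. Three copper clips sit on its rear (+x) rim at y = +54, 0, -54 mm. Each: a strap 26 mm wide in y, top 104 mm high, coming forward (-x) to an upturned edge 5 mm thick, 26 mm wide, top 125 mm above the origin. The two outer edges are centred on x = 0.
- tank_mid (a point): Point of the tank at its x = 0, y = 0, 125 mm up: height of the empty middle clip's edge top. That clip is screwed fast at an UNMEASURED stand-out: its edge is centred up to 18 mm either way of here in x, so its front face is at x = -20.5 to +15.5 mm. Feel for it: hook point 14 to 18 mm above edge top, move the spine to +x till it touches the front face, then lower, staying close to it.
- left_hook (a point): Hook point of the loose neighbour jig hanging on the tank's +y clip, same shape and way round as the jig to hang; handle top 50 mm above this point, frame 25 mm to each side in y. Centred between the two neighbours, the jig has about 4 mm free on each side.
- right_hook (a point): The same for the neighbour jig on the tank's -y clip.
- left: Neighbour jig on the +y side; origin and axes as left_hook.
- right: Neighbour jig on the -y side; origin and axes as right_hook.
- tin: Yellow tin with dark lid, 84 x 114 x 73 mm, origin under its centre; a bystander.
- block: Dark wooden doming block, 65 x 65 x 45 mm, origin under its centre; a bystander.
- hammer: Small hammer lying on the bench; a bystander.
There are look-alikes about, which are no part of the job. Leave any white look-alike of the jig alone.

How it is judged:
By the outcome, as a careful person would: the job done as asked, in the order asked, and still so for the second after the job is handed in, with the robot touching nothing.
It also fails if it takes over 48 s, if anything falls off the work surface, if the arm or the gripper's body presses on something with over 40 N, if the wrist force passes 120 N, or if a joint passes its speed limit or range.

## Robot

A 6-joint arm with a two-finger parallel gripper is mounted at the origin on the work surface. World frame = base frame: x ahead of the robot, y to its left, z up, the work surface at z = 0. Lengths are in mm, angles in rad, forces in N, time in s.
With the tool pointing down it reaches from about 350 to 875 mm from the base axis. Payload 4.2 kg.
Tool frame: the origin (TCP) lies on the mounting face of the last link; the fingertips stand 173 mm ahead of it and the grasp point (between the pads) lies 155 mm ahead of it; z points along the fingers, y is the line along which they close (so a half turn about z gives the same grasp; the last joint's range is limited). The gripper opens to 85 mm and grips with 20 to 120 N. Pads are 22 mm wide; open, the fingers measure 114 mm over their backs; the gripper's body (76 mm by 85 mm) begins 54 mm behind the grasp point. The pads swing forward as they close: fully open they stand 13 mm farther back than shut.
Start: joints at [1.383, 0.385, 0.008, 0, -1.194, -0.259], TCP at [270.018, 563.64, 404.712] pointing down, gripper open.
Joint ranges: [-3.14, 3.14], [-1.21, 2.06], [-1.07, 1.41], [-3.16, 2.05], [-2.99, -0.16], [-3.1, 3.1]. Speed limits (rad/s): [2.79, 2.79, 3.14, 3.14, 3.14, 3.14].

## Interface

Orientations are given as a unit quaternion [x, y, z, w].
In Python, from bench import arm gives the robot as it stands.
- The arm moves only by the tool carry_out, never from a script. Its argument "rows" is a list of rows, each a list of 7 numbers: the shift along the tool's x, y, z as a fraction of full scale, then the turn, a rotation vector about the tool's x, y, z as a fraction of full scale, then the opening, from -1 (shut) to 1 (fully open). A call has 1 to 12 rows; each row is the pose to reach, as a shift and turn from the pose commanded when the call began, along the tool's axes at that moment, turning the shorter way round; what a row does not reach only later rows make up. Full scale, the value 1, is 20 cm for a shift and pi rad for a turn. A row lasts 1/8 s, in which the tool goes at most 62.5 mm and 10.7 degrees, less where a joint would pass 70% of its speed; a pose out of reach is approached as far as the arm can. A call with a number of a shift or a turn outside -1 to 1 is refused whole. A call with a gripper value outside its range is refused whole. The fingers move at their own pace and stop on an object; the grip force is fixed at half the most. Time passes only in rows, so rows that repeat a pose let the fingers close. It gives the time, the measured TCP pose, the force, the opening and the grip force at its end, in the units of the state.
- arm.read_state(): the state, without advancing time (a new reading comes with each control period).
- arm.get_image(name): name is "scene" or "top"; returns (picture, depth): 480x640x3 uint8, red, green, blue; 480x640 float32, mm along the optical axis (not along the pixel's ray), 0 where there is no reading.
- arm.calibration(name): a dict with "mtx" (3x3 intrinsics, pixels), "cam_to_world" (4x4, takes a point from camera to world coordinates). Camera axes: x right, y up, looking along -z (the intrinsics and any distortion apply to the point x, -y, -z); pixel columns grow to the right and rows downward; lengths in mm; the calibration is good to about 2 mm. A picture is of the moment at which its call begins. calibration takes no time and is no camera call.
- arm.job_done(): hands the job in; it is judged then, once.
The state is a dict: "clock": time; "joints": joint angles; "joint_vel": joint speeds; "joint_efforts": joint torques, N m; "position": TCP position; "ee_rot": TCP orientation; "contact_force": force on the tool from outside, world axes, zero at the start; "wrist_torque": the same for the moment, N m; "gripper_width": finger opening in mm; "grasp_force": force on a finger pad.
Only numpy, scipy, OpenCV 4.12 (cv2) and the standard library are available. Lean on these libraries where they do the work, as an engineer would, in place of code of your own. Each camera call takes 0.05 s, during which the arm holds its last target. There are 200 camera calls.

## Working session

There is one attempt and no reset: what is moved stays moved. The work goes in short steps, Python scripts to look and compute and a tool call to move; the robot and the scene stay as the last step left them, time stands still between calls to the robot, and variables do not carry over. Pictures are saved under pics/ and viewed, at most 10 in all, crops included, and the job is handed in when it is done.

Besides the shell and the picture viewer there is one more tool, called as name(argument=value, ...) on one line, values as JSON. carry_out: Moves the arm, as the interface text tells. Its arguments: {"type":"object","properties":{"rows":{"type":"array"}},"required":["rows"]}

```bash
mkdir -p pics; ls
python3 - <<'E'
from bench import arm
import cv2,numpy as np
s=arm.read_state();print(s)
for n in("scene","top"):
    p,d=arm.get_image(n);c=arm.calibration(n);print(n,c)
    cv2.imwrite(f"pics/{n}0.png",p[:,:,::-1]);np.savez(f"{n}0.npz",p=p,d=d)
E
```

```text
pics
{'clock': 0.0, 'joints': array([ 1.38257596e+00,  3.85531636e-01,  6.60589028e-03, -5.07931469e-04,
       -1.19399832e+00, -2.58585164e-01]), 'joint_vel': array([-0.00121216,  0.00142805,  0.00222309,  0.00119567,  0.00054879,
       -0.00017457]), 'joint_efforts': array([ 3.55506718e-04, -3.92287624e+01,  1.88399470e+01,  4.18612137e+00,
       -4.69117003e-03, -2.62673638e-06]), 'position': array([269.9380314 , 563.45875142, 403.62709095]), 'ee_rot': array([ 9.75127875e-01, -2.21640338e-01, -1.98481972e-04,  1.07151590e-03]), 'contact_force': array([-0.82515177, -0.85855425, -0.21951919]), 'wrist_torque': array([ 0.03505048,  0.03099035, -0.01476217]), 'grasp_force': 0.0, 'gripper_width': 85.07768160950835}
scene {'mtx': array([[546.119029  ,   0.        , 319.24041199],
       [  0.        , 546.119029  , 246.0385967 ],
       [  0.        ,   0.        ,   1.        ]]), 'cam_to_world': array([[-2.75283539e-01, -6.51203114e-01,  7.07215298e-01,
         1.35122849e+03],
       [ 9.61166543e-01, -2.01306298e-01,  1.88771425e-01,
         2.20954699e+02],
       [ 1.94383539e-02,  7.31717349e-01,  6.81330955e-01,
         9.87972204e+02],
       [ 0.00000000e+00,  0.00000000e+00,  0.00000000e+00,
         1.00000000e+00]])}
top {'mtx': array([[538.16985742,   0.        , 315.23671699],
       [  0.        , 538.16985742, 238.58457384],
       [  0.        ,   0.        ,   1.        ]]), 'cam_to_world': array([[ 1.72406664e-02,  9.89555163e-01, -1.43120016e-01,
         3.00225878e+02],
       [-9.99813485e-01,  1.58164321e-02, -1.10831364e-02,
        -1.49324361e+01],
       [-8.70372677e-03,  1.43284403e-01,  9.89643282e-01,
         1.26462420e+03],
       [ 0.00000000e+00,  0.00000000e+00,  0.00000000e+00,
         1.00000000e+00]])}
```

View pics/scene0.png

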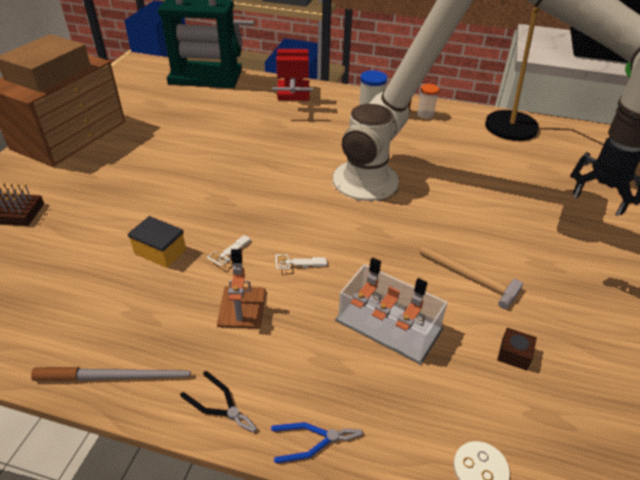

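View pics/top0.png

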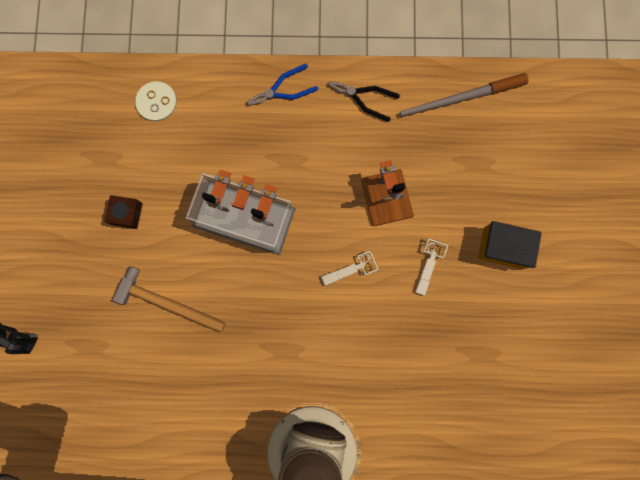

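```bash
cat > h.py <<'E'
import numpy as np,cv2
from bench import arm
def world(n,d):
    c=arm.calibration(n);K=c["mtx"];T=c["cam_to_world"]
    v,u=np.mgrid[:d.shape[0],:d.shape[1]]
    P=np.stack([(u-K[0,2])/K[0,0]*d,-(v-K[1,2])/K[1,1]*d,-d],-1)
    return P@T[:3,:3].T+T[:3,3]
def ray(n,u,v,z):
    c=arm.calibration(n);K=c["mtx"];T=c["cam_to_world"]
    r=T[:3,:3]@np.array([(u-K[0,2])/K[0,0],-(v-K[1,2])/K[1,1],-1]);return T[:3,3]+r*(z-T[2,3])/r[2]
def proj(n,p):
    c=arm.calibration(n);K=c["mtx"];T=c["cam_to_world"]
    q=T[:3,:3].T@(np.asarray(p,float)-T[:3,3]);return np.array([K[0,2]+K[0,0]*q[0]/-q[2],K[1,2]-K[1,1]*q[1]/-q[2]])
E
python3 - <<'E'
from h import *
for n,rois in(("top",((180,160,120,100),(355,150,70,80))),("scene",((335,250,120,110),(210,235,70,100)))):
    z=np.load(n+"0.npz");p,d=z["p"],z["d"];W=world(n,d)
    for x,y,w,h in rois:
        m=np.zeros(d.shape,np.uint8);m[y:y+h,x:x+w]=1
        hi=(m>0)&(p.max(2)<60)&(W[...,2]>125)
        k,l,st,ce=cv2.connectedComponentsWithStats(hi.astype(np.uint8))
        for i in range(1,k):
            if st[i,4]<15: continue
            q=W[l==i];t=q[q[:,2]>168];print(n,ce[i].round(1),st[i],"zmax",q[:,2].max().round(1),"top n",len(t),t.mean(0).round(1) if len(t) else "", q.mean(0).round(1))
            if len(t)>4:
                e,ev=np.linalg.eigh(np.cov(t[:,:2].T));print("   axis",ev[:,1].round(3),np.sqrt(e*12).round(1))
    im=p[:,:,::-1]
    a=[cv2.resize(im[y:y+h,x:x+w],None,fx=400/w,fy=400/w,interpolation=cv2.INTER_CUBIC) for x,y,w,h in rois]
    H=max(b.shape[0] for b in a);a=[cv2.copyMakeBorder(b,0,H-b.shape[0],0,0,0) for b in a]
    cv2.imwrite(f"pics/{n}_crop.png",np.hstack(a))
# base outlines
z=np.load("top0.npz");p,d=z["p"],z["d"];W=world("top",d)
hsv=cv2.cvtColor(p,cv2.COLOR_RGB2HSV)
cop=(hsv[...,1]>150)&((hsv[...,0]<9)|(hsv[...,0]>175))&(p[...,0]>130)&(W[...,2]>85)
k,l,st,ce=cv2.connectedComponentsWithStats(cop.astype(np.uint8))
for i in range(1,k):
    if st[i,4]>8:
        q=W[l==i];print("copper",ce[i].round(1),st[i],q.mean(0).round(1),q.min(0).round(),q.max(0).round())
E
```

```text
top [208.4 197.6] [202 193  14  10  91] zmax 179.7 top n 61 [542.9 223.1 174. ] [541.6 221.6 168. ]
   axis [0.336 0.942] [11.1 23.8]
top [257.  213.4] [251 209  13  10  86] zmax 178.9 top n 62 [510.8 119.7 173.9] [509.6 119.  168.3]
   axis [0.327 0.945] [10.8 24.1]
top [397.9 187.9] [391 183  14  10  96] zmax 179.0 top n 61 [ 569.8 -174.5  174.1] [ 568.8 -173.4  166.3]
   axis [-0.309  0.951] [11.3 22.1]
scene [374.6 266.3] [370 259  10  16 126] zmax 178.1 top n 44 [518.3 123.2 173.4] [519.3 122.8 161.2]
   axis [0.387 0.922] [ 9.9 20.6]
scene [420.1 287. ] [415 279  12  17 137] zmax 178.1 top n 49 [550.2 225.6 173.7] [551.2 225.3 161.6]
   axis [0.404 0.915] [10.  20.9]
scene [236.2 256.3] [231 249  11  15 134] zmax 988.0 top n 51 [ 592.  -162.9  189.3] [ 583.9 -168.1  167.9]
   axis [-0.892 -0.451] [ 19.4 421.1]
```

View pics/top_crop.png

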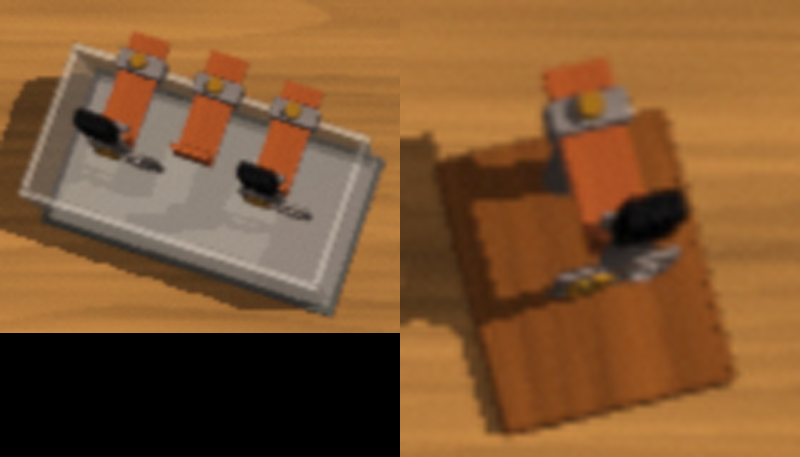

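View pics/scene_crop.png

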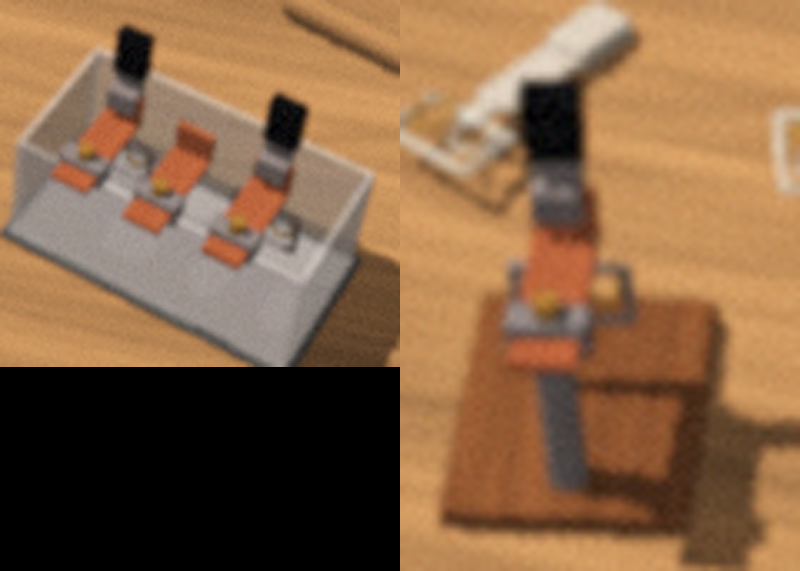

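```bash
cat >> h.py <<'E'
def tri(a,b):
    from scipy.optimize import least_squares
    r=least_squares(lambda X:np.r_[proj("top",X)-a,proj("scene",X)-b],[550,0,157]);return r.x,np.sqrt(2*r.cost)
def dark(n,p,roi,t=60):
    "sub-pixel centroid of the black blob in the roi, weighted by darkness"
    x,y,w,h=roi;m=(p[y:y+h,x:x+w].max(2)<t).astype(np.uint8)
    k,l,s,c=cv2.connectedComponentsWithStats(m);i=1+np.argmax(s[1:,4]);return c[i]+[x,y],s[i]
E
python3 - <<'E'
from h import *
T=np.load("top0.npz")["p"];S=np.load("scene0.npz")["p"]
R={"left":((198,188,20,18),(412,275,18,24)),"right":((247,205,20,16),(366,255,18,22)),"jig":((388,180,20,17),(228,245,18,23))}
X={}
for k,(a,b) in R.items():
  for t in(50,75):
    ca,sa=dark("top",T,a,t);cb,sb=dark("scene",S,b,t)
    X[k],e=tri(ca,cb);print(k,t,ca.round(1),sa,cb.round(1),sb,X[k].round(1),e.round(2),ray("top",*ca,157).round(1)[:2],ray("scene",*cb,157).round(1)[:2])
d=X["left"]-X["right"];print(d,np.hypot(*d[:2]),np.arctan2(-d[0],d[1]),(X["left"]+X["right"])/2)
# tank white rim & stand base (top view), orientation
hsv=cv2.cvtColor(T,cv2.COLOR_RGB2HSV);print(hsv[215,390],hsv[300,400],hsv[205,375],T[215,390],T[300,400])
g=np.zeros(T.shape[:2],np.uint8);g[165:230,355:420]=((T[165:230,355:420,0]<150)).astype(np.uint8)
k,l,s,c=cv2.connectedComponentsWithStats(g);i=1+np.argmax(s[1:,4]);print(s[i])
r=cv2.minAreaRect(np.argwhere(l==i)[:,::-1].astype(np.float32));print(r)
q=[ray("top",*v,12)[:2].round(1) for v in cv2.boxPoints(r)];print(q)
E
```

```text
left 50 [208.9 198.2] [ 4  5 15 13 96] [420.  286.8] [  3   4  11  17 131] [543.3 224.4 153.7] 0.51 [542.7 222.9] [546.3 225.1]
left 75 [209.3 198.9] [  4   4  16  14 130] [420.  287.3] [  2   4  13  18 153] [542.4 224.4 151.2] 0.71 [541.3 222.1] [547.7 225.3]
right 50 [257. 214.] [ 4  4 13 12 88] [374.5 266. ] [  4   4  10  15 115] [510.9 121.1 153.8] 0.27 [510.4 120.3] [514.1 121.9]
right 75 [257.4 214.7] [  4   4  14  12 119] [374.5 266.3] [  3   3  12  18 142] [510.  120.8 151.8] 0.46 [509.1 119.5] [515.  122.1]
jig 50 [397.1 188.7] [  3   4  14  12 103] [236.  255.9] [  3   5  10  13 116] [ 570.1 -174.3  154.3] 0.63 [ 569.2 -173.1] [ 572.7 -174.1]
jig 75 [396.5 189.3] [  0   3  17  14 140] [236.2 256.5] [  3   4  11  16 149] [ 569.5 -173.8  151.9] 0.99 [ 567.8 -171.7] [ 574.4 -173. ]
[ 32.45575812 103.53643358  -0.65326521] 108.5042363852442 -0.3037700162878429 [526.19743539 172.58529713 151.49864334]
[ 12 204 119] [ 16 168 176] [ 12 203 112] [119  63  24] [176 120  60]
[ 355  165   65   61 2386]
((385.832763671875, 194.53933715820312), (55.94285583496094, 65.27620697021484), 76.75948333740234)
[array([636.8, -75.8]), array([ 675.9, -227.8]), array([ 543.5, -256.9]), array([ 505.3, -107.1])]
```

carry_out(rows=[[0.98, 0.892, 0, 0, 0, 0, 1], [0.98, 0.892, 0, 0, 0, 0, 1], [0.98, 0.892, 0, 0, 0, 0, 1], [0.98, 0.892, 0, 0, 0, 0, 1], [0.98, 0.892, 0, 0, 0, 0, 1], [0.98, 0.892, 0, 0, 0, 0, 1]])

```text
clock: 0.85
position: [370.0, 317.5, 404.8]
ee_rot: [0.975, -0.222, 0.0, -0.0]
contact_force: [0.4, 0.8, -0.4]
gripper_width: 85.4
grasp_force: 0.0
```

carry_out(rows=[[0.98, 0.892, 0, 0, 0, 0, 1], [0.98, 0.892, 0, 0, 0, 0, 1], [0.98, 0.892, 0, 0, 0, 0, 1], [0.98, 0.892, 0, 0, 0, 0, 1], [0.98, 0.892, 0, 0, 0, 0, 1], [0.98, 0.892, 0, 0, 0, 0, 1]])

```text
clock: 1.6
position: [470.0, 73.0, 404.3]
ee_rot: [0.975, -0.222, -0.0, 0.0]
contact_force: [-0.1, 0.0, -0.6]
gripper_width: 85.6
grasp_force: 0.0
```

carry_out(rows=[[0.98, 0.892, 0, 0, 0, 0.27, 1], [0.98, 0.892, 0, 0, 0, 0.27, 1], [0.98, 0.892, 0, 0, 0, 0.27, 1], [0.98, 0.892, 0, 0, 0, 0.27, 1], [0.98, 0.892, 0, 0, 0, 0.27, 0.2], [0.98, 0.892, 0, 0, 0, 0.27, 0.0], [0.98, 0.892, 0, 0, 0, 0.27, 0.0], [0.98, 0.892, 0, 0, 0, 0.27, 0.0]])

```text
clock: 2.6
position: [569.0, -171.4, 405.1]
ee_rot: [0.799, -0.602, 0.0, -0.0]
contact_force: [0.5, 0.1, 0.4]
gripper_width: 42.6
grasp_force: 0.0
```

```bash
cat >> h.py <<'E'
def pose():
    s=arm.read_state();x,y,z,w=s["ee_rot"];return s["position"],2*np.arctan2(y,x),s
def need(target,head=None):
    "target: TCP world; head: wanted heading of tool y+pi (jig x). prints row fractions"
    p,h,s=pose();d=np.asarray(target)-p
    tx=np.array([np.cos(h),np.sin(h),0]);ty=np.array([np.sin(h),-np.cos(h),0])
    r=[d@tx/200,d@ty/200,-d[2]/200]
    if head is not None: r.append(-(head-(h+np.pi/2))/np.pi)
    print("at",p.round(1),"jigx head",round(h+np.pi/2,3),"need",np.round(r,4),"mm",np.round(np.array(r[:3])*200,1));return r
E
python3 - <<'E'
from h import *
for i in range(3):
    p,d=arm.get_image("scene");print(pose()[0].round(2),pose()[1].round(4))
t,_=arm.get_image("top")
a=p[150:310,160:320,::-1];b=t[120:250,330:460,::-1]
cv2.imwrite("pics/a1.png",np.hstack([cv2.resize(a,(400,400),interpolation=2),cv2.resize(b,(400,400),interpolation=2)]))
need([570,-174,312],0.275)
E
```

```text
[ 568.97 -171.63  405.13] -1.2923
[ 568.95 -171.93  405.11] -1.2928
[ 568.95 -172.17  405.09] -1.2933
at [ 568.9 -172.4  405.1] jigx head 0.277 need [ 0.0091 -0.003   0.4653  0.0007] mm [ 1.8 -0.6 93.1]
```

View pics/a1.png

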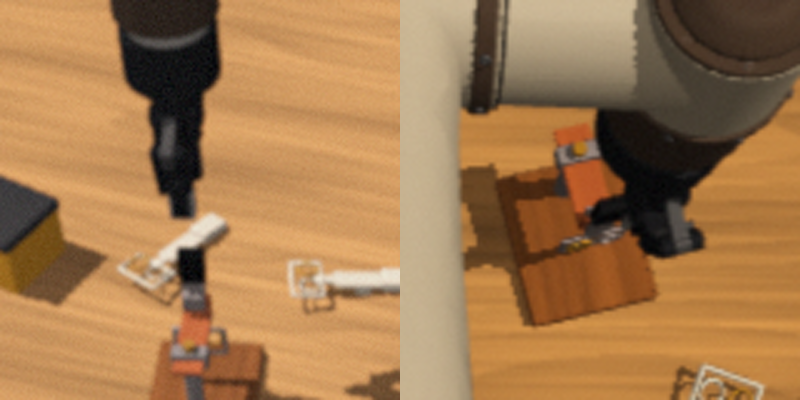

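carry_out(rows=[[0.005, -0.003, 0.2, 0, 0, 0, 0], [0.005, -0.003, 0.35, 0, 0, 0, 0], [0.005, -0.003, 0.42, 0, 0, 0, 0], [0.005, -0.003, 0.455, 0, 0, 0, 0], [0.005, -0.003, 0.455, 0, 0, 0, -0.3], [0.005, -0.003, 0.455, 0, 0, 0, -0.5], [0.005, -0.003, 0.455, 0, 0, 0, -0.5], [0.005, -0.003, 0.455, 0, 0, 0, -0.5]])

```text
clock: 3.8
position: [570.0, -173.9, 314.2]
ee_rot: [0.798, -0.603, 0.0, -0.0]
contact_force: [0.4, -0.9, 0.1]
gripper_width: 21.5
grasp_force: 0.0
```

Run:
```python
from h import *
p,d=arm.get_image("scene");t,_=arm.get_image("top")
need([570,-174,314],0.275)
a=p[200:300,190:290,::-1];b=t[150:230,360:440,::-1]
cv2.imwrite("pics/a2.png",np.hstack([cv2.resize(a,(400,400),interpolation=2),cv2.resize(b,(400,400),interpolation=2)]))
```

```text
at [ 569.9 -173.9  314. ] jigx head 0.276 need [ 0.0007 -0.0003 -0.0001  0.0003] mm [ 0.1 -0.1 -0. ]
```

View pics/a2.png

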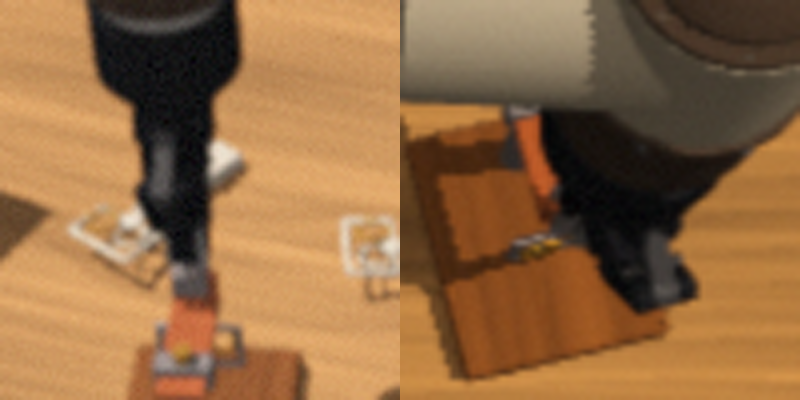

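carry_out(rows=[[0, 0, 0, 0, 0, 0, -0.58], [0, 0, 0, 0, 0, 0, -0.62], [0, 0, 0, 0, 0, 0, -0.65], [0, 0, 0, 0, 0, 0, -0.66], [0, 0, 0, 0, 0, 0, -0.67], [0, 0, 0, 0, 0, 0, -0.67]])

```text
clock: 4.65
position: [569.9, -173.9, 313.8]
ee_rot: [0.798, -0.603, 0.0, -0.0]
contact_force: [0.7, -1.0, 0.5]
gripper_width: 14.1
grasp_force: 0.2
```

carry_out(rows=[[0, 0, 0, 0, 0, 0, -0.7], [0, 0, 0, 0, 0, 0, -0.74], [0, 0, 0, 0, 0, 0, -0.8], [0, 0, 0, 0, 0, 0, -1], [0, 0, 0, 0, 0, 0, -1], [0, 0, 0, 0, 0, 0, -1]])

```text
clock: 5.4
position: [570.3, -173.8, 313.9]
ee_rot: [0.798, -0.603, 0.001, -0.001]
contact_force: [3.9, 0.9, 0.0]
gripper_width: 11.4
grasp_force: 58.3
```

carry_out(rows=[[0, 0, -0.02, 0, 0, 0, -1], [0, 0, -0.05, 0, 0, 0, -1], [0, 0, -0.09, 0, 0, 0, -1], [0, 0, -0.14, 0, 0, 0, -1], [0, 0, -0.3, 0, 0, 0, -1], [0, 0, -0.5, 0, 0, 0, -1], [0, 0, -0.7, 0, 0, 0, -1], [0, 0, -0.8, 0, 0, 0, -1], [0, 0, -0.8, 0, 0, 0, -1], [0, 0, -0.8, 0, 0, 0, -1]])

```text
clock: 6.65
position: [569.3, -173.9, 472.2]
ee_rot: [0.797, -0.603, -0.002, 0.001]
contact_force: [-0.2, 0.5, -0.7]
gripper_width: 11.3
grasp_force: 59.3
```

Run:
```python
from h import *
F=[]
for i in range(3):
    p,d=arm.get_image("scene");F.append(arm.read_state()["contact_force"])
print(np.mean(F,0))
T0=np.load("top0.npz")["p"]
# tank: measured neighbour handles -> frame
L=np.array([543.3,224.4]);R=np.array([510.9,121.1])
M=(L+R)/2;a=np.arctan2(-(L-R)[0],(L-R)[1]);x=np.array([np.cos(a),np.sin(a)]);y=np.array([-np.sin(a),np.cos(a)])
print("mid",M,"a",a,"dist",np.hypot(*(L-R)))
O=M+5*x
for u,v in((238,206.5),):
    w=ray("top",u,v,120)[:2]-O;print("mid edge in tank",w@x,w@y)
w=ray("scene",335+195/400*120,250+135/400*120,122)[:2]-O;print("scene mid edge",w@x,w@y)
# handle target: neighbours' line shifted to tank x=-32
h=M-35*x;print("handle over",h)
need([*h,474],a)
```

```text
[ 0.18915333  0.09187708 -1.82327277]
mid [527.1  172.75] a -0.30393181531447117 dist 108.261950841466
mid edge in tank 2.8478322700286194 -3.841413094051654
scene mid edge 7.469424359201458 3.185217811098116
handle over [493.70414881 183.22459418]
at [ 569.8 -173.9  472.1] jigx head 0.276 need [-1.8217 -0.12   -0.0095  0.1845] mm [-364.3  -24.    -1.9]
```

carry_out(rows=[[-0.3, -0.03, 0, 0, 0, 0, -1], [-0.6, -0.06, 0, 0, 0, 0, -1], [-0.89, -0.091, -0.005, 0, 0, 0, -1], [-0.89, -0.091, -0.005, 0, 0, 0, -1]])

```text
clock: 7.3
position: [538.3, 5.6, 474.3]
ee_rot: [0.799, -0.601, -0.0, 0.0]
contact_force: [0.8, -1.1, -2.2]
gripper_width: 11.1
grasp_force: 59.2
```

carry_out(rows=[[-0.3, -0.03, 0, 0, 0, 0.05, -1], [-0.6, -0.06, 0, 0, 0, 0.1, -1], [-0.89, -0.091, 0, 0, 0, 0.15, -1], [-0.89, -0.091, 0, 0, 0, 0.184, -1], [-0.89, -0.091, 0, 0, 0, 0.184, -1], [-0.89, -0.091, 0, 0, 0, 0.184, -1]])

```text
clock: 8.05
position: [508.3, 177.7, 474.3]
ee_rot: [-0.593, 0.805, -0.0, -0.0]
contact_force: [0.0, -1.2, -1.9]
gripper_width: 11.1
grasp_force: 59.1
```

Run:
```python
from h import *
for i in range(3):p,d=arm.get_image("scene")
t,td=arm.get_image("top")
print(arm.read_state()["contact_force"])
need([508,178.7,474],-0.304)
np.savez("s3.npz",p=p,d=d,t=t,td=td)
a=p[170:330,330:490,::-1];b=t[140:270,170:300,::-1]
cv2.imwrite("pics/a3.png",np.hstack([cv2.resize(a,(400,400),interpolation=2),cv2.resize(b,(400,400),interpolation=2)]))
```

```text
[-0.18178014 -0.02491078 -1.77479421]
at [508.2 177.8 474.7] jigx head 5.98 need [-0.0038  0.0022  0.0035  2.0003] mm [-0.8  0.4  0.7]
```

View pics/a3.png

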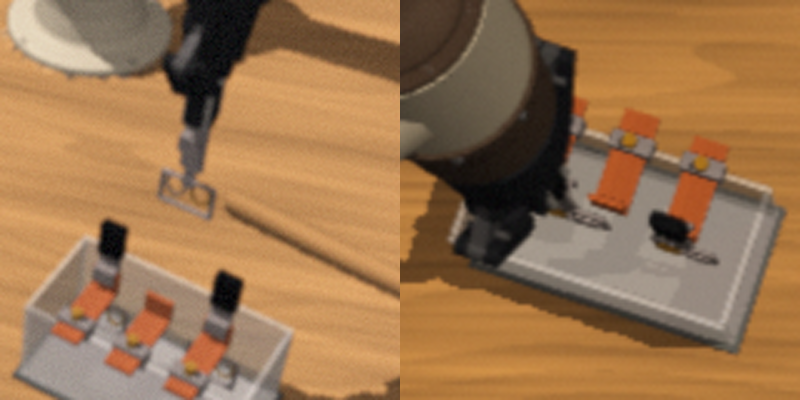

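Run:
```python
from h import *
z=np.load("s3.npz");p,d=z["p"],z["d"];S0=np.load("scene0.npz")
a=-0.304;x=np.array([np.cos(a),np.sin(a),0]);y=np.array([-np.sin(a),np.cos(a),0]);Z=np.array([0,0,1.])
tcp=np.array([508.2,177.8,474.5]);G=tcp-[0,0,157]
W=world("scene",d);Q=W-G
X,Y,H=Q@x,Q@y,Q[...,2]
m=(abs(X)<15)&(H>-125)&(H<-15)&(abs(Y)<45)
K=arm.calibration("scene")
C=K["cam_to_world"][:3,3]
def onplane(u,v,P):
    r=ray("scene",u,v,0)-C;t=((P-C)@x)/(r@x);q=C+t*r-P;return q@y,q[2]
v,u=np.nonzero(m)
R=np.array([onplane(a,b,G) for a,b in zip(u,v)])
for lo in range(-120,-15,6):
    s=(R[:,1]>=lo)&(R[:,1]<lo+6)
    if s.sum(): print(lo,s.sum(),R[s,0].min().round(1),R[s,0].max().round(1),"mean",R[s,0].mean().round(1),"depthX",np.median(X[v[s],u[s]]).round(1))
# neighbours, same camera: handle centre pixels on their plane through M
M=np.array([527.1,172.75,157])
for c in((420.0,286.8),(374.5,266.1)): print("nb",np.round(onplane(*c,M),2))
```

```text
-114 46 -24.7 24.0 mean -0.3 depthX 2.9
-108 8 -25.1 23.6 mean -0.1 depthX 3.0
-102 28 -23.9 24.9 mean 1.4 depthX 0.6
-96 22 -24.9 24.1 mean -2.0 depthX -0.0
-90 26 -25.2 25.0 mean 0.4 depthX 1.9
-84 49 -24.0 24.2 mean 0.7 depthX 2.2
-78 10 -4.0 5.2 mean 0.6 depthX 1.7
-72 18 -9.7 8.6 mean -0.6 depthX 3.1
-66 22 -10.4 10.3 mean 0.5 depthX 2.6
-60 22 -13.5 9.6 mean 0.1 depthX 3.4
-54 24 -14.2 8.5 mean -3.3 depthX 12.6
-48 26 -12.8 10.2 mean -1.2 depthX 12.4
-42 26 -13.4 9.1 mean -2.1 depthX 11.2
-36 24 -11.7 10.4 mean -0.1 depthX 4.7
-30 17 -10.6 9.6 mean 0.7 depthX 2.9
-24 3 8.5 10.6 mean 9.8 depthX 1.0
nb [54.81 -2.89]
nb [-53.64  -3.42]
```

carry_out(rows=[[-0.007, 0, 0, 0, 0, 0, -1], [-0.007, 0, 0.05, 0, 0, 0, -1], [-0.007, 0, 0.1, 0, 0, 0, -1], [-0.007, 0, 0.16, 0, 0, 0, -1], [-0.007, 0, 0.22, 0, 0, 0, -1], [-0.007, 0, 0.28, 0, 0, 0, -1], [-0.007, 0, 0.34, 0, 0, 0, -1], [-0.007, 0, 0.4, 0, 0, 0, -1], [-0.007, 0, 0.4, 0, 0, 0, -1]])

```text
clock: 9.38
position: [508.2, 179.8, 393.5]
ee_rot: [-0.593, 0.806, 0.0, -0.001]
contact_force: [0.3, -0.2, -1.0]
gripper_width: 10.9
grasp_force: 59.0
```

carry_out(rows=[[0, 0, 0.05, 0, 0, 0, -1], [0, 0, 0.1, 0, 0, 0, -1], [0, 0, 0.15, 0, 0, 0, -1], [0, 0, 0.2, 0, 0, 0, -1], [0, 0, 0.25, 0, 0, 0, -1], [0, 0, 0.29, 0, 0, 0, -1], [0, 0, 0.32, 0, 0, 0, -1], [0, 0, 0.32, 0, 0, 0, -1]])

```text
clock: 10.38
position: [508.4, 179.9, 330.2]
ee_rot: [-0.593, 0.806, 0.0, -0.0]
contact_force: [-0.2, -0.0, -0.7]
gripper_width: 11.2
grasp_force: 59.1
```

Run:
```python
from h import *
F=[]
for i in range(4):p,d=arm.get_image("scene");F.append(arm.read_state()["contact_force"])
print(np.round(F,2))
t,td=arm.get_image("top");need([508.6,179.1,330],-0.304)
np.savez("s4.npz",p=p,d=d,t=t,td=td)
a=p[230:350,335:455,::-1];b=t[150:260,180:290,::-1]
cv2.imwrite("pics/a4.png",np.hstack([cv2.resize(a,(400,400),interpolation=2),cv2.resize(b,(400,400),interpolation=2)]))
```

```text
[[-0.11 -0.22 -2.77]
 [-0.26  0.59 -1.3 ]
 [ 0.42 -0.37 -1.49]
 [-0.   -0.61 -1.56]]
at [508.5 180.  331.1] jigx head 5.981 need [ 4.0000e-03 -1.8000e-03  5.7000e-03  2.0006e+00] mm [ 0.8 -0.4  1.1]
```

View pics/a4.png

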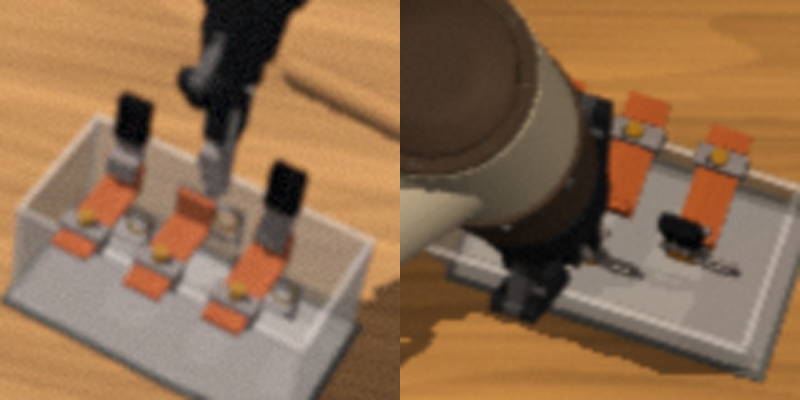

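Run:
```python
from h import *
a=-0.3035;x=np.array([np.cos(a),np.sin(a),0]);y=np.array([-np.sin(a),np.cos(a),0])
C=arm.calibration("scene")["cam_to_world"][:3,3];M=np.array([527.1,172.75,157])
def onp(c,P):
    u,v=335+c[0]/400*120,230+c[1]/400*120
    r=ray("scene",u,v,0)-C;t=((P-C)@x)/(r@x);q=C+t*r-P;return np.round([q@y,q[2]],1)
print(onp((287,298),M),onp((135,222),M),"jig",onp((230,222),np.array([508.5,180,173])),"jig0 y off", (np.array([508.5,180,173])-M)@y)
z=np.load("s4.npz")
p,d=z["p"],z["d"];W=world("scene",d);Q=W-M;X,Y,H=Q@x-5,Q@y,Q[...,2]+125-157
hsv=cv2.cvtColor(p,cv2.COLOR_RGB2HSV);cop=(hsv[...,1]>120)&(hsv[...,0]<12)&(p[...,0]>110)&(abs(Y)<16)&(H+32>105)
v,u=np.nonzero(cop&(abs(X)<30))
for yy,xx,hh in sorted(zip(v,X[v,u].round(),(H[v,u]+32).round()))[::4]: print(yy,xx,hh,end="; ")
```

```text
[ 72.5 -96.9] [-41.8 -94.6] jig [ 16.2 -91.4] jig0 y off 1.359813858097299
```

carry_out(rows=[[0, -0.02, 0, 0, 0, 0, -1], [0, -0.04, 0, 0, 0, 0, -1], [0, -0.05, 0, 0, 0, 0, -1], [0, -0.05, 0, 0, 0, 0, -1]])

```text
clock: 11.12
position: [518.1, 176.8, 330.6]
ee_rot: [-0.592, 0.806, 0.0, -0.0]
contact_force: [0.1, 0.2, -0.9]
gripper_width: 11.2
grasp_force: 59.1
```

carry_out(rows=[[0.0035, -0.012, 0, 0, 0, 0, -1], [0.0035, -0.024, 0, 0, 0, 0, -1], [0.0035, -0.035, 0, 0, 0, 0, -1], [0.0035, -0.035, 0, 0, 0, 0, -1]])

```text
clock: 11.62
position: [524.6, 174.2, 330.7]
ee_rot: [-0.593, 0.806, 0.0, 0.0]
contact_force: [-0.2, 0.1, -2.3]
gripper_width: 11.4
grasp_force: 59.1
```

carry_out(rows=[[0, -0.005, 0, 0, 0, 0, -1], [0, -0.01, 0, 0, 0, 0, -1], [0, -0.01, 0, 0, 0, 0, -1]])

```text
clock: 12.0
position: [526.4, 173.6, 330.7]
ee_rot: [-0.593, 0.806, -0.0, 0.0]
contact_force: [-0.1, 0.4, -0.9]
gripper_width: 11.2
grasp_force: 59.1
```

```bash
cat >> h.py <<'E'
def chk(n=4):
    x=np.array([.9543,-.2989,0]);y=np.array([.2989,.9543,0]);M=np.array([527.1,172.75,0]);F=[];P=[]
    for i in range(n):
        arm.get_image("top");s=arm.read_state();F.append(s["contact_force"]);P.append(s["position"])
    f=np.mean(F,0);q=np.mean(P,0);g=q-M
    print("F tank x,y,z",(f@x).round(2),(f@y).round(2),f[2].round(2),"hook x,y",(g@x-5).round(2),(g@y).round(2),"TCPz",q[2].round(2),s["wrist_torque"].round(2),s["clock"])
E
python3 -c "from h import *;chk()"
```

```text
F tank x,y,z 0.4 0.22 -1.82 hook x,y -5.99 0.57 TCPz 330.71 [ 0.04 -0.01 -0.04] 12.2
```

carry_out(rows=[[0, -0.004, 0, 0, 0, 0, -1], [0, -0.008, 0, 0, 0, 0, -1], [0, -0.008, 0, 0, 0, 0, -1]])

```text
clock: 12.58
position: [527.9, 173.1, 330.7]
ee_rot: [-0.593, 0.806, 0.0, 0.0]
contact_force: [0.6, -0.6, -1.8]
gripper_width: 10.8
grasp_force: 59.1
```

```bash
python3 -c "from h import *;chk()"
```

```text
F tank x,y,z 0.44 0.02 -1.38 hook x,y -4.37 0.57 TCPz 330.69 [ 0.01 -0.04  0.03] 12.775
```

carry_out(rows=[[0, -0.003, 0, 0, 0, 0, -1], [0, -0.006, 0, 0, 0, 0, -1], [0, -0.006, 0, 0, 0, 0, -1]])

```text
clock: 13.15
position: [529.1, 172.7, 330.7]
ee_rot: [-0.593, 0.806, -0.0, 0.0]
contact_force: [0.0, -0.2, -1.0]
gripper_width: 11.5
grasp_force: 59.1
```

carry_out(rows=[[0, -0.003, 0, 0, 0, 0, -1], [0, -0.006, 0, 0, 0, 0, -1], [0, -0.006, 0, 0, 0, 0, -1]])

```text
clock: 13.52
position: [530.2, 172.3, 330.7]
ee_rot: [-0.593, 0.806, -0.0, -0.0]
contact_force: [-0.1, 0.2, -1.0]
gripper_width: 11.4
grasp_force: 59.1
```

```bash
python3 -c "from h import *;chk()"
```

```text
F tank x,y,z 0.09 -0.3 -1.71 hook x,y -1.98 0.57 TCPz 330.7 [-0.03  0.03 -0.02] 13.725
```

carry_out(rows=[[0, -0.003, 0, 0, 0, 0, -1], [0, -0.006, 0, 0, 0, 0, -1], [0, -0.006, 0, 0, 0, 0, -1]])

```text
clock: 14.1
position: [531.3, 172.0, 330.7]
ee_rot: [-0.593, 0.806, -0.0, -0.0]
contact_force: [0.7, -0.2, -2.2]
gripper_width: 11.4
grasp_force: 59.1
```

carry_out(rows=[[0, -0.003, 0, 0, 0, 0, -1], [0, -0.006, 0, 0, 0, 0, -1], [0, -0.006, 0, 0, 0, 0, -1]])

```text
clock: 14.48
position: [532.5, 171.7, 330.7]
ee_rot: [-0.593, 0.806, -0.0, -0.0]
contact_force: [-0.5, -1.0, -1.4]
gripper_width: 10.8
grasp_force: 59.1
```

```bash
python3 -c "from h import *;chk()"
```

```text
F tank x,y,z -0.21 -0.01 -1.61 hook x,y 0.43 0.58 TCPz 330.7 [-0.04 -0.02  0.  ] 14.675
```

carry_out(rows=[[0, -0.003, 0, 0, 0, 0, -1], [0, -0.006, 0, 0, 0, 0, -1], [0, -0.006, 0, 0, 0, 0, -1]])

```text
clock: 15.05
position: [533.1, 171.4, 330.5]
ee_rot: [-0.593, 0.806, 0.0, -0.001]
contact_force: [-4.0, 1.3, 0.6]
gripper_width: 11.5
grasp_force: 59.4
```

```bash
python3 -c "from h import *;chk()"
```

```text
F tank x,y,z -4.67 1.06 0.35 hook x,y 1.17 0.52 TCPz 330.56 [0.73 1.66 0.03] 15.25
```

carry_out(rows=[[0.002, 0.007, 0, 0, 0, 0, -1], [0.002, 0.007, 0, 0, 0, 0, -1], [0.002, 0.007, 0.01, 0, 0, 0, -1], [0.002, 0.007, 0.02, 0, 0, 0, -1], [0.002, 0.007, 0.03, 0, 0, 0, -1], [0.002, 0.007, 0.04, 0, 0, 0, -1], [0.002, 0.007, 0.04, 0, 0, 0, -1]])

```text
clock: 16.12
position: [532.3, 171.3, 322.5]
ee_rot: [-0.593, 0.806, -0.0, 0.0]
contact_force: [0.5, -0.1, -2.8]
gripper_width: 11.4
grasp_force: 59.1
```

```bash
python3 -c "from h import *;chk()"
```

```text
F tank x,y,z 0.06 0.79 -1.3 hook x,y 0.34 0.24 TCPz 322.75 [0.   0.01 0.03] 16.325
```

carry_out(rows=[[0, 0, 0.01, 0, 0, 0, -1], [0, 0, 0.02, 0, 0, 0, -1], [0, 0, 0.03, 0, 0, 0, -1], [0, 0, 0.037, 0, 0, 0, -1], [0, 0, 0.037, 0, 0, 0, -1]])

```text
clock: 16.95
position: [532.1, 171.3, 315.1]
ee_rot: [-0.593, 0.806, 0.0, -0.0]
contact_force: [0.2, -0.6, -2.1]
gripper_width: 11.3
grasp_force: 59.1
```

```bash
python3 -c "from h import *;chk()"
```

```text
F tank x,y,z -0.39 0.02 -1.48 hook x,y 0.24 0.2 TCPz 315.34 [-0.04  0.02  0.03] 17.15
```

carry_out(rows=[[0, 0, 0.003, 0, 0, 0, -1], [0, 0, 0.006, 0, 0, 0, -1], [0, 0, 0.006, 0, 0, 0, -1]])

```text
clock: 17.52
position: [532.1, 171.4, 314.0]
ee_rot: [-0.593, 0.806, 0.0, -0.0]
contact_force: [-0.3, -0.5, -2.3]
gripper_width: 11.4
grasp_force: 59.1
```

```bash
python3 -c "from h import *;chk()"
```

```text
F tank x,y,z -0.32 0.09 -1.97 hook x,y 0.23 0.18 TCPz 314.1 [-0.   -0.01 -0.03] 17.725
```

carry_out(rows=[[0, 0, 0.003, 0, 0, 0, -1], [0, 0, 0.005, 0, 0, 0, -1], [0, 0, 0.005, 0, 0, 0, -1]])

```text
clock: 18.1
position: [532.1, 171.4, 313.9]
ee_rot: [-0.593, 0.805, -0.0, 0.0]
contact_force: [-2.9, -0.6, 4.8]
gripper_width: 11.7
grasp_force: 60.0
```

```bash
python3 -c "from h import *;chk()"
```

```text
F tank x,y,z -2.24 -1.1 5.0 hook x,y 0.22 0.21 TCPz 313.86 [-0.01  0.84 -0.02] 18.3
```

carry_out(rows=[[0, 0, -0.002, 0, 0, 0, -1], [0, 0, -0.002, 0, 0, 0, -1], [0, 0, -0.002, 0, 0, 0, -0.72], [0, 0, -0.002, 0, 0, 0, -0.68], [0, 0, -0.002, 0, 0, 0, -0.62], [0, 0, -0.002, 0, 0, 0, -0.5], [0, 0, -0.002, 0, 0, 0, -0.3], [0, 0, -0.002, 0, 0, 0, -0.3], [0, 0, -0.002, 0, 0, 0, -0.3]])

```text
clock: 19.42
position: [532.1, 171.4, 313.5]
ee_rot: [-0.593, 0.805, -0.0, 0.0]
contact_force: [-0.1, 0.1, 0.3]
gripper_width: 29.8
grasp_force: 0.0
```

```bash
python3 -c "from h import *;chk()"
```

```text
F tank x,y,z -0.42 -0.15 -0.17 hook x,y 0.21 0.18 TCPz 313.53 [-0.    0.02  0.02] 19.625
```

Released with no residual force; lift clear and look.

carry_out(rows=[[0, 0, -0.03, 0, 0, 0, -0.3], [0, 0, -0.08, 0, 0, 0, -0.3], [0, 0, -0.15, 0, 0, 0, -0.3], [0, 0, -0.3, 0, 0, 0, -0.3], [0, 0, -0.5, 0, 0, 0, -0.3], [0, 0, -0.8, 0, 0, 0, -0.3], [0, 0, -0.8, 0, 0, 0, -0.3]])

```text
clock: 20.5
position: [532.4, 171.2, 480.7]
ee_rot: [-0.593, 0.805, -0.001, 0.007]
contact_force: [0.9, 0.1, -0.9]
gripper_width: 30.2
grasp_force: 0.0
```

carry_out(rows=[[0.2, 0.3, 0, 0, 0, 0, -0.3], [0.4, 0.6, 0, 0, 0, 0, -0.3], [0.5, 0.75, 0, 0, 0, 0, -0.3], [0.5, 0.75, 0, 0, 0, 0, -0.3], [0.5, 0.75, 0, 0, 0, 0, -0.3]])

```text
clock: 21.12
position: [359.0, 120.5, 474.2]
ee_rot: [-0.593, 0.805, 0.0, 0.001]
contact_force: [0.3, -0.5, -0.5]
gripper_width: 30.0
grasp_force: 0.0
```

Run:
```python
from h import *
p,d=arm.get_image("scene");t,td=arm.get_image("top")
a=p[230:350,335:455,::-1];b=t[150:260,180:290,::-1]
cv2.imwrite("pics/a5.png",np.hstack([cv2.resize(a,(400,400),interpolation=2),cv2.resize(b,(400,400),interpolation=2)]))
x=np.array([.9543,-.2989]);y=np.array([.2989,.9543]);M=np.array([527.1,172.75])
for n,im,R in(("scene",p,((412,275,18,24),(366,255,18,22),(388,262,22,27))),("top",t,((198,188,20,18),(247,205,20,16),(222,194,22,22)))):
    for r in R:
        c,s=dark(n,im,r,50);w=ray(n,*c,157)[:2]-M;print(n,c.round(1),s[4],(w@x).round(1),(w@y).round(1))
```

```text
scene [420.  286.8] 127 2.7 55.7
scene [374.5 266. ] 115 2.8 -52.4
scene [395.6 276.9] 120 6.0 0.3
top [209.  198.3] 94 -0.1 52.3
top [257. 214.] 86 -0.2 -54.9
top [234.4 204.9] 88 3.4 -3.4
```

View pics/a5.png

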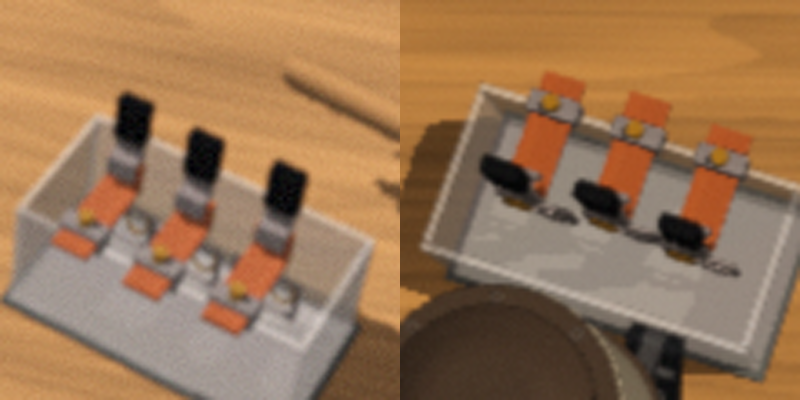

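```bash
python3 -c "
from bench import arm
print(arm.job_done())"
```

```text
the job is handed in; nothing more can be done
None
```

The jig hangs on the middle clip, released and seated at the same height it hung at on the stand; it sits about 1.7 mm off centre towards the −y neighbour, both neighbours are where they were, and the job was handed in at about 21 s.

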